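# Put the pastry ruler away in the third gap

### The job

Put the loose aluminium pastry ruler back in its rack. First run a fingertip along the front ends of the uprights to count off the gaps, filled and empty alike: touch the tall end panel nearest the robot, then the first divider, then the second, which brings you to the third gap. Then push the ruler gently along the counter with the fingers, without gripping or lifting it, end first into that third gap until it is fully home against the back of the rack, and leave everything else where it is.

Things in the scene. Friction and masses are not known exactly. Their poses are not given: they have to be found in the camera images.
- rack: White plastic comb rack, fixed to the counter, turned up to 8 degrees: seven upright plates 6 mm thick joined by a back plate, open at top and front, the counter its floor. Six gaps 38 mm wide, pitch 44 mm. Origin: middle of its 270 x 200 mm footprint, on the counter. x runs across the gaps, away from the robot; y straight into them: fronts at y = -100 mm, inner face of the back at +94 mm.
- end_panel: The tall upright at the rack's end nearest the robot, 75 mm high, 6 mm thick; counting starts here, and the first gap is beside it. Origin: its front end (rounded, facing the rack's -y), on the counter; axes as the rack's. The six dividers follow it along x, every 44 mm.
- divider1: First divider, between the first and second gaps, 45 mm high, 6 mm thick. Origin: at its front end (rounded), on the counter; axes as the rack's.
- divider2: Second divider, between the second and third gaps, 45 mm high, 6 mm thick. Origin: at its front end (rounded), on the counter; axes as the rack's.
- gap3_home (a point): Where the centre of the loose ruler lies when fully home: on the third gap's centre line (22 mm from the rack's origin on the robot's side), 16 mm nearer the front than the rack's origin, 7 mm above the counter; axes as the rack's. A ruler that is home stands 26 mm out of the front of the rack.
- ruler_center (a point): Centre of the loose ruler: a solid aluminium bar 220 mm long, 28 mm wide, 14 mm high, about 0.25 kg, lying flat on the counter in front of the rack, up to about 17 degrees out of line with the gaps. y axis along its length, x across its width, z up; the point is 7 mm above the counter. It slides with ordinary friction.
- stored_a_center (a point): Centre of a ruler like the loose one (220 x 28 x 14 mm), already stored in the first or the fourth gap; leave it alone. Axes as the loose ruler's; 7 mm above the counter.
- stored_b_center (a point): Centre of a narrower, thicker ruler (220 x 22 x 20 mm), already stored in the other of the first and fourth gaps; leave it alone. Axes as the loose ruler's; 10 mm above the counter.
- dredger: Steel sugar shaker, 64 mm across and 110 mm high, standing on the counter beyond the loose ruler; leave it alone. Origin: centre of its base.
- cutter: Plain steel ring cutter, 68 mm across, 45 mm high, standing on the counter to the right of the loose ruler; leave it alone. Origin: centre of its base.
- ruler: The loose ruler, as a body. Origin: under its centre, on the counter; axes as at ruler_center. A sliding push takes 1 to 3 N; a squeeze or shove of 35 N counts as gripping or forcing it.
Not all that is in view belongs to the job. Leave any red look-alike of the ruler alone.

How it is judged:
By the outcome, as a careful person would: the job done as asked, in the order asked, and still so for the second after the job is handed in, with the robot touching nothing.
It also fails if it takes over 64 s, if anything falls off the work surface, if the arm or the gripper's body presses on something with over 40 N, if the wrist force passes 120 N, or if a joint passes its speed limit or range.

### The arm

A 6-joint arm with a two-finger parallel gripper is mounted at the origin on the work surface. World frame = base frame: x ahead of the robot, y to its left, z up, the work surface at z = 0. Lengths are in m, angles in rad, forces in N, time in s.
With the tool pointing down it reaches from about 0.35 to 0.85 m from the base axis. Payload 8.1 kg.
Tool frame: the origin (TCP) lies between the finger pads; the fingertips stand 11 mm ahead of it and the grasp point (between the pads) lies 8 mm behind it; y points along the fingers, x is the direction in which the jaws open and shut, and the axes are right-handed (so a half turn about y gives the same grasp; the last joint's range is limited). The gripper opens to 93 mm and grips with 3 to 60 N. Pads are 15 mm wide; open, the fingers measure 128 mm over their backs; the gripper's body (75 mm by 188 mm) begins 65 mm behind the grasp point.
Start: joints at [1.033, 0.13, 1.488, -0, 1.523, -0.085], TCP at [0.262, 0.54, 0.23] pointing down, gripper open.
Joint ranges: [-2.96, 2.96], [-0.89, 2.26], [0.02, 2.5], [-1.34, 4.48], [0, 2.73], [-2.66, 2.66]. Speed limits (rad/s): [2.39, 2.39, 2.79, 3.14, 3.14, 3.14].

### API

Orientations are given as a rotation vector (axis times angle).
In Python, from plant import readout, optics, robot gives the robot as it stands.
- The arm moves only by the shell command python3 -m creep 'ROWS' [FORCE]. ROWS is JSON, a list that holds one entry, the list of rows, each a list of 7 numbers: the closure, from 0 (fully open) to 1 (shut), then the shift along the tool's x, y, z in cm, then the turn, a rotation vector about the tool's x, y, z in degrees. In form: [[[grip, x, y, z, wx, wy, wz], ...]]. A call has exactly 8 rows; each row shifts and turns the pose as measured when the row begins, along the tool's axes as they then stand; what a row does not reach is not made up. A row lasts 1/10 s, in which the tool goes at most 50 mm and 8.59 degrees, less where a joint would pass 70% of its speed; a pose out of reach is approached as far as the arm can. A call is refused whole if a number of a shift passes 5 or a number of a turn 8.59, either way. A call with a gripper value outside its range is refused whole. The fingers move at their own pace and stop on an object; FORCE is the grip in N (left out, the last holds). Time passes only in rows, so rows that do not move let the fingers close, or fill a call up. It gives the time, the measured TCP pose, the force and the opening at its end, in the units of the state.
- readout.read_state(): the state, without advancing time (a new reading comes with each control period).
- optics.read_camera(name): name is "scene" or "top" or "wrist"; returns a dict with "frame" (400x640x3 uint8, red, green, blue), "depth" (400x640 float32, m along the optical axis (not along the pixel's ray), 0 where there is no reading), "intrinsics" (3x3 intrinsics, pixels), "dist_coeffs" ([k1, k2, p1, p2, k3] as OpenCV has them; the pictures are not rectified), "R" (3x3) and "t" (3): a world point X has camera coordinates R X + t. Camera axes: x right, y down, z forward; pixel columns grow to the right and rows downward; lengths in m; the calibration is good to about 2 mm. A picture is of the moment at which its call begins.
- robot.close_job(): hands the job in, once; it reports no verdict.
The state is a dict: "t": time; "q": joint angles; "dq": joint speeds; "joint_torque": joint torques, N m; "tool_pos": TCP position; "orientation": TCP orientation; "force": force on the tool from outside, world axes, zero at the start; "wrist_torque": the same for the moment, N m; "opening": finger opening in m.
Only numpy, scipy, OpenCV 4.12 (cv2) and the standard library are available. Lean on these libraries where they do the work, as an engineer would, in place of code of your own. Each camera call takes 0.05 s, during which the arm holds its last target. There are 200 camera calls.

## Working session

There is one attempt and no reset: what is moved stays moved. The work goes in short steps, Python scripts to look and compute and a shell command to move; the robot and the scene stay as the last step left them, time stands still between calls to the robot, and variables do not carry over. Pictures are saved under pics/ and viewed, about 8 in all and at most 12, crops included, and the job is handed in when it is done.

```bash
ls; mkdir -p pics
python3 - <<'E'
from plant import readout, optics, robot
import cv2,numpy as np
s=readout.read_state();print({k:np.round(v,3).tolist() for k,v in s.items()})
for n in ("top","scene"):
    c=optics.read_camera(n);cv2.imwrite(f"pics/{n}0.png",c["frame"][:,:,::-1])
    np.savez(f"{n}0.npz",**c);print(n,c["intrinsics"].tolist(),c["dist_coeffs"],np.round(c["R"],3).tolist(),c["t"])
E
```

```text
pics
{'t': 0.0, 'q': [1.033, 0.131, 1.489, 0.0, 1.523, -0.085], 'dq': [0.002, -0.001, 0.001, 0.0, 0.001, -0.0], 'joint_torque': [-0.002, -55.984, -49.176, 0.077, 0.035, -0.0], 'tool_pos': [0.262, 0.539, 0.229], 'orientation': [-1.391, -0.868, 0.871], 'force': [-0.145, 0.418, -0.08], 'wrist_torque': [0.035, -0.051, -0.013], 'opening': 0.093}
top [[479.12512000633643, 0.0, 321.04754330732897], [0.0, 479.12512000633643, 205.23329845975167], [0.0, 0.0, 1.0]] [0.02462797 0.         0.         0.         0.        ] [[-0.134, -0.991, -0.006], [-0.966, 0.132, -0.224], [0.223, -0.024, -0.975]] [0.06255983 0.52093836 1.29257652]
scene [[460.4440995005423, 0.0, 320.80956144071683], [0.0, 460.4440995005423, 195.16253476433423], [0.0, 0.0, 1.0]] [-0.13073563  0.          0.          0.          0.        ] [[-0.74, 0.672, 0.013], [0.493, 0.556, -0.669], [-0.457, -0.489, -0.743]] [ 0.3633655  -0.24153452  1.80968373]
```

View pics/top0.png

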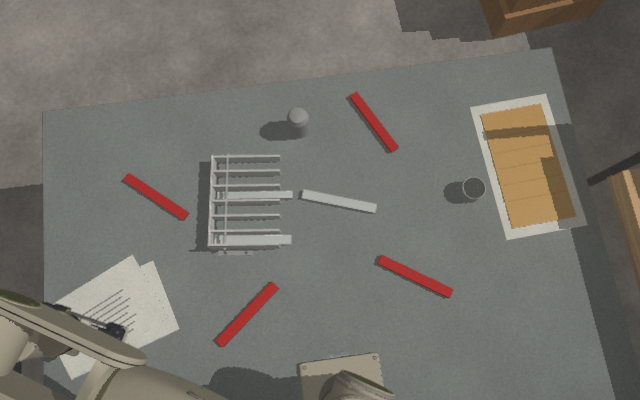

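View pics/scene0.png

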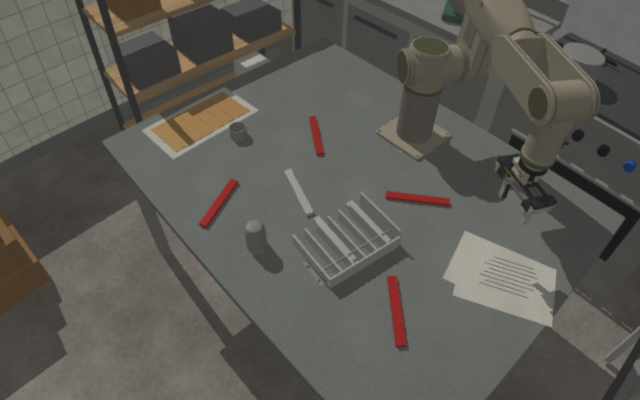

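The top view shows the rack at (210–280, 155–248) opening toward +u, filled gaps 1 (row 240) and 4 (row 195), and the loose ruler from (302,193) to (376,209). I'll zoom in on that area.

```bash
cat > h.py <<'E'
import numpy as np,cv2
def load(n): return dict(np.load(n))
def cast(c,uv,z):
    p=cv2.undistortPoints(np.array(uv,float).reshape(-1,1,2),c["intrinsics"],c["dist_coeffs"]).reshape(-1,2)
    d=np.c_[p,np.ones(len(p))]@c["R"]; o=-c["R"].T@c["t"]
    return o+d*((z-o[2])/d[:,2])[:,None]
def proj(c,X):
    return cv2.projectPoints(np.array(X,float).reshape(-1,1,3),cv2.Rodrigues(c["R"])[0],c["t"],c["intrinsics"],c["dist_coeffs"])[0].reshape(-1,2)
E
python3 - <<'E'
from h import *
c=load("top0.npz");f=c["frame"][:,:,::-1]
cv2.imwrite("pics/top0z.png",cv2.resize(f[145:260,195:390],None,fx=4,fy=4,interpolation=cv2.INTER_CUBIC))
# loose ruler
hsv=cv2.cvtColor(f,cv2.COLOR_BGR2HSV);m=((f.min(2)>130)&(hsv[...,1]<40)).astype(np.uint8)
n,l,st,ce=cv2.connectedComponentsWithStats(m)
for i in range(1,n):
    if st[i,4]>60: print(i,st[i],ce[i])
    if st[i,4]>200 and 295<ce[i][0]<385 and 180<ce[i][1]<220:
        r=cv2.minAreaRect(np.argwhere(l==i)[:,::-1].astype(np.float32));b=cv2.boxPoints(r)
        print(b,np.round(cast(c,b,.014),4),cast(c,[ce[i]],.014))
print("dredger/cutter top rough",cast(c,[[298,115]],.11),cast(c,[[474,186]],.045))
print("cam",-c["R"].T@c["t"])
E
```

```text
20 [ 470   93   96  148 2382] [510.37447523 162.18513854]
21 [295 108  13  15 139] [300.82014388 115.1942446 ]
22 [ 208  154   85   92 2834] [243.96471418 207.08186309]
27 [302 189  75  24 723] [339.03042877 200.43153527]
[[301.07693 197.61539]
 [302.92307 188.38461]
 [376.96152 203.19229]
 [375.1154  212.42307]] [[ 0.5656  0.0455  0.014 ]
 [ 0.5926  0.0366  0.014 ]
 [ 0.5189 -0.1719  0.014 ]
 [ 0.4924 -0.1622  0.014 ]] [[ 0.54210167 -0.0634269   0.014     ]]
35 [227 251  18   4  67] [235.14925373 252.52238806]
37 [  55  254  125   95 5913] [127.01640453 301.12616269]
49 [ 59 352  38  28 616] [ 77.25162338 364.00811688]
dredger/cutter top rough [[0.78184135 0.02250328 0.11      ]] [[ 0.52449995 -0.45045717  0.045     ]]
cam [0.22366373 0.02455342 1.37674117]
```

View pics/top0z.png

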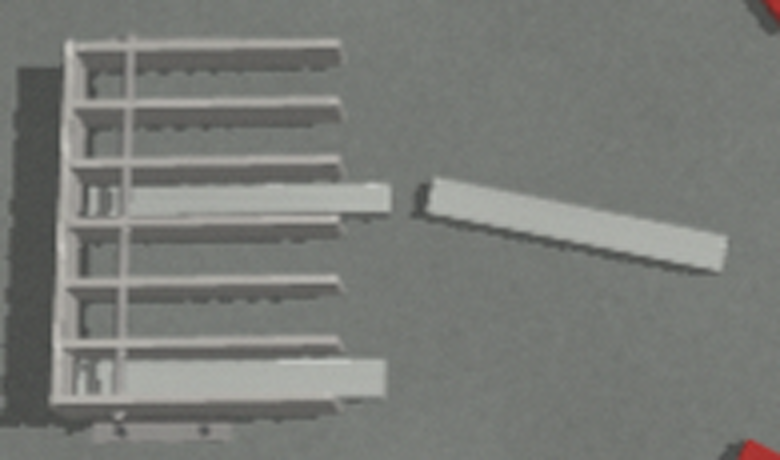

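The zoom shows divider tips in pixels near u=338: panel v≈404, d1 340, d2 278, d3 220, d4 160, d5 100, d6 44. Gap 3 lies between v≈220 and 278 and is empty. Next I'll fit the rack.

Run:
```python
from h import *
c=load("top0.npz")
f=lambda a:np.array(a)/4+[195-.375,145-.375]
tips=[[340,340],[340,279],[340,220],[340,160],[340,100],[339,44]]
back=[[70,347],[72,287],[72,226],[74,164],[74,106],[72,46]]
T=cast(c,f(tips),.045);B=cast(c,f(back),.045);P=cast(c,f([[338,404],[55,402]]),.075)
print(np.round(T,4));print(np.round(B,4));print("panel",np.round(P,4))
print("angles y dir",np.degrees(np.arctan2(-(B-T)[:,0],(B-T)[:,1])))
d=np.polyfit(np.arange(6),T[:,:2],1);print(d,np.degrees(np.arctan2(d[0,1],d[0,0])))
# stored ruler edges
for z,p in ((.02,[[390,184],[390,213],[130,187],[130,216]]),(.014,[[386,359],[386,397],[128,362],[128,400]])):
    print(np.round(cast(c,f(p),z),4))
# scene view check: project tips
s=load("scene0.npz")
print(np.round(proj(s,np.r_[T,P]),1))
g=s["frame"][:,:,::-1]
cv2.imwrite("pics/scene0z.png",cv2.resize(g[160:295,270:410],None,fx=4.2,fy=4.2,interpolation=cv2.INTER_CUBIC))
b=np.array([[.5656,.0455],[.5926,.0366],[.5189,-.1719],[.4924,-.1622]]);v=(b[0]+b[1]-b[2]-b[3])/2
print("ruler",b.mean(0),np.linalg.norm(v),np.degrees(np.arctan2(-v[0],v[1])))
```

```text
[[0.4738 0.1166 0.045 ]
 [0.5174 0.1115 0.045 ]
 [0.5602 0.1066 0.045 ]
 [0.6044 0.1015 0.045 ]
 [0.6492 0.0963 0.045 ]
 [0.6917 0.0921 0.045 ]]
[[0.4946 0.3055 0.045 ]
 [0.5374 0.3005 0.045 ]
 [0.5818 0.2968 0.045 ]
 [0.6274 0.2915 0.045 ]
 [0.6708 0.2878 0.045 ]
 [0.7166 0.2854 0.045 ]]
panel [[0.4242 0.121  0.075 ]
 [0.4519 0.3125 0.075 ]]
angles y dir [-6.28779992 -6.0438952  -6.46878183 -6.89309558 -6.43402979 -7.3293873 ]
[[ 0.04370007 -0.00495804]
 [ 0.47355621  0.11647223]] -6.472883284996831
[[0.5885 0.0687 0.02  ]
 [0.5668 0.0714 0.02  ]
 [0.6121 0.2574 0.02  ]
 [0.5903 0.2594 0.02  ]]
[[0.4613 0.0875 0.014 ]
 [0.434  0.0908 0.014 ]
 [0.4843 0.2717 0.014 ]
 [0.4569 0.2741 0.014 ]]
[[348.9 203.4]
 [338.1 209.3]
 [327.4 215.2]
 [316.  221.4]
 [304.1 227.9]
 [292.8 234.4]
 [361.1 190.5]
 [399.7 229.6]]
ruler [ 0.542375 -0.063   ] 0.22068192608367362 -19.440754913882866
```

View pics/scene0z.png

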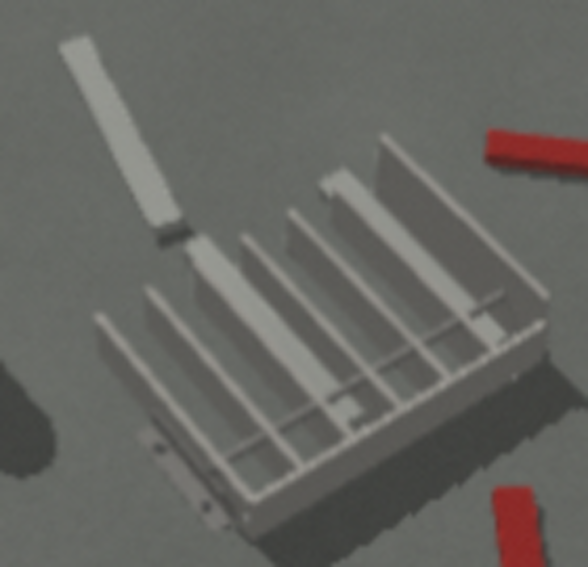

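The scene crop agrees: gaps 2 and 3 (counting from the tall panel at upper right) are empty, and rulers sit in gaps 1 and 4. Rack yaw is about −6.4° and the ruler is about 13° out of line. Next I need the tool axes and the distances to the approach pose.

```bash
cat >> h.py <<'E'
YAW=np.radians(-6.4)
XR=np.array([np.cos(YAW),np.sin(YAW),0]);YR=np.array([-np.sin(YAW),np.cos(YAW),0])
G3=np.array([.539,.109,0])   # gap 3 mouth
def rel(tgt=None):
    from plant import readout
    from scipy.spatial.transform import Rotation as Ro
    s=readout.read_state();p=np.array(s["tool_pos"]);R=Ro.from_rotvec(s["orientation"]).as_matrix()
    D=np.c_[XR,[0,0,-1],np.cross(XR,[0,0,-1])]
    e=p-G3
    print("t",s["t"],"pos",np.round(p,4),"rack x,y mm",np.round([e@XR*1e3,e@YR*1e3],1),"F",np.round(s["force"],1),"open",round(s["opening"],4))
    for S in (1,-1):
        W=np.c_[S*D[:,0],D[:,1],S*D[:,2]]
        print(" turn to align deg (tool)",np.round(np.degrees(Ro.from_matrix(R.T@W).as_rotvec()),2))
    if tgt is not None:
        w=G3+XR*tgt[0]/1e3+YR*tgt[1]/1e3; w[2]=tgt[2]/1e3
        print(" shift cm (tool)",np.round(R.T@(w-p)*100,2))
    print(" toolx",np.round(R[:,0],3),"toolz",np.round(R[:,2],3),"q",np.round(s["q"],2))
E
python3 -c "
from h import *
rel((-117,-60,120))"
```

```text
t 0.1 pos [0.2622 0.5391 0.2287] rack x,y mm [-323.   396.6] F [-0.6 -0.5 -0.8] open 0.0928
 turn to align deg (tool) [ 5.000e-02  7.046e+01 -9.000e-02]
 turn to align deg (tool) [-1.0000e-01 -1.0954e+02 -6.0000e-02]
 shift cm (tool) [-36.12  10.92 -34.69]
 toolx [ 0.437  0.899 -0.002] toolz [-0.899  0.437  0.   ] q [ 1.03  0.13  1.49 -0.    1.52 -0.09]
```

```bash
python3 -m creep '[[[1,-0.8,0,-3.9,0,8.5,0],[1,-0.8,0,-3.9,0,8.5,0],[1,-0.8,0,-3.9,0,8.5,0],[1,-0.8,0,-3.9,0,8.5,0],[1,-0.8,0,-3.9,0,8.5,0],[1,-0.8,0,-3.9,0,8.5,0],[1,-0.8,0,-3.9,0,8.5,0],[1,-0.8,0,-3.9,0,8.5,0]]]' 20; python3 -c "
from h import *
rel((-117,-60,120))"
```

```text
t: 0.9
tool_pos: [0.3769, 0.2542, 0.224]
orientation: [-1.576, 0.069, -0.059]
force: [0.4, -0.7, 0.1]
opening: 0.0337
t 0.9 pos [0.3769 0.2542 0.224 ] rack x,y mm [-177.3  126.2] F [ 0.4 -0.7  0.1] open 0.0337
 turn to align deg (tool) [ 0.36  1.73 -0.33]
 turn to align deg (tool) [  -0.52 -178.27   -0.57]
 shift cm (tool) [  5.52  10.48 -18.73]
 toolx [ 0.997 -0.081 -0.006] toolz [ 0.081  0.997 -0.006] q [ 0.48 -0.26  1.87 -0.    1.54  0.56]
```

```bash
python3 -m creep '[[[1,0.8,0,-3.8,0.3,1.7,-0.3],[1,0.9,1,-3.8,0,0,0],[1,0.9,1.8,-3.8,0,0,0],[1,0.9,2.5,-3.3,0,0,0],[1,0.9,2.5,-2.4,0,0,0],[1,0.9,2.5,-1.4,0,0,0],[1,0,0.5,0,0,0,0],[1,0,0,0,0,0,0]]]'; python3 -c "
from h import *
rel((-117,-15,42))"
```

```text
t: 1.7
tool_pos: [0.4075, 0.0528, 0.1123]
orientation: [-1.57, 0.097, -0.098]
force: [0.2, 0.7, -1.0]
opening: 0.0006
t 1.7 pos [0.4075 0.0528 0.1123] rack x,y mm [-124.4  -70.6] F [ 0.2  0.7 -1. ] open 0.0006
 turn to align deg (tool) [ 0.05 -0.73  0.06]
 turn to align deg (tool) [-9.0000e-02  1.7927e+02  8.0000e-02]
 shift cm (tool) [0.66 7.02 5.57]
 toolx [ 0.992 -0.124  0.001] toolz [ 0.124  0.992 -0.001] q [ 0.   -0.32  2.13 -0.    1.33  0.13]
```

```bash
python3 -m creep '[[[1,0.3,2.5,1.5,0,-0.7,0],[1,0.3,2.5,1.5,0,0,0],[1,0,2,1.4,0,0,0],[1,0,0,0.7,0,0,0],[1,0,0,0,0,0,0],[1,0,0,0.2,0,0,0],[1,0,0,0.2,0,0,0],[1,0,0,0.2,0,0,0]]]'; python3 -c "
from h import *
rel((-117,-7,42))"
```

```text
t: 2.5
tool_pos: [0.4253, 0.1139, 0.0502]
orientation: [-1.57, 0.075, -0.094]
force: [1.1, -11.8, -7.6]
opening: 0.0008
t 2.5 pos [0.4253 0.1139 0.0502] rack x,y mm [-113.6   -7.8] F [  1.1 -11.8  -7.6] open 0.0008
 turn to align deg (tool) [0.01 0.26 0.69]
 turn to align deg (tool) [ 1.0800e+00 -1.7974e+02 -1.0000e-02]
 shift cm (tool) [-0.35  0.81  0.08]
 toolx [ 0.994 -0.107  0.012] toolz [ 0.107  0.994 -0.   ] q [ 0.15 -0.15  2.11 -0.    1.17  0.26]
```

```bash
python3 -m creep '[[[1,0,0,-1,0,0,0.6],[1,1.2,0.4,-0.2,0,0,0],[1,1.5,0.4,0,0,0,0],[1,1.5,0,0,0,0,0],[1,0,0,0,0,0,0],[1,0,0,0,0,0,0],[1,0,0,0,0,0,0],[1,0,0,0,0,0,0]]]'; python3 -c "
from h import *
rel((-73,-8,42))"
```

```text
t: 3.3
tool_pos: [0.468, 0.0934, 0.0458]
orientation: [-1.568, 0.083, -0.089]
force: [-0.3, 0.1, 0.1]
opening: 0.0004
t 3.3 pos [0.468  0.0934 0.0458] rack x,y mm [-68.8 -23.4] F [-0.3  0.1  0.1] open 0.0004
 turn to align deg (tool) [-0.08  0.11  0.23]
 turn to align deg (tool) [ 3.5000e-01 -1.7989e+02  1.3000e-01]
 shift cm (tool) [-0.42  0.38  1.54]
 toolx [ 0.994 -0.11   0.004] toolz [0.11  0.994 0.001] q [ 0.09 -0.03  2.01  0.    1.16  0.2 ]
```

```bash
python3 -m creep '[[[1,-0.4,0.4,0.5,0,0,0],[1,0,0,0.4,0,0,0],[1,0,0,0.2,0,0,0],[1,0,0,0.2,0,0,0],[1,0,0,0.2,0,0,0],[1,0,0,0.2,0,0,0],[1,0,0,0.2,0,0,0],[1,0,0,0.1,0,0,0]]]'; python3 -c "
from h import *
rel((-29,-8,42))"
```

```text
t: 4.1
tool_pos: [0.4641, 0.1091, 0.0415]
orientation: [-1.581, 0.084, -0.086]
force: [-2.2, -4.3, 2.9]
opening: 0.0004
t 4.1 pos [0.4641 0.1091 0.0415] rack x,y mm [-74.5  -8.3] F [-2.2 -4.3  2.9] open 0.0004
 turn to align deg (tool) [0.68 0.21 0.12]
 turn to align deg (tool) [   0.19 -179.78   -1.07]
 shift cm (tool) [ 4.55 -0.04  0.01]
 toolx [ 0.994 -0.108  0.002] toolz [ 0.108  0.994 -0.012] q [ 0.13 -0.02  2.   -0.01  1.16  0.25]
```

```bash
python3 -m creep '[[[1,0,0,-0.9,0.6,0,0],[1,1.5,0,-0.1,0,0,0],[1,1.5,0,0,0,0,0],[1,1.4,0,0,0,0,0],[1,0,0,0,0,0,0],[1,0,0,0,0,0,0],[1,0,0,0,0,0,0],[1,0,0,0,0,0,0]]]'; python3 -c "
from h import *
rel((-29,-8,42))"
```

```text
t: 4.9
tool_pos: [0.5066, 0.0947, 0.0412]
orientation: [-1.571, 0.084, -0.084]
force: [-0.2, 0.3, 0.3]
opening: 0.0007
t 4.9 pos [0.5066 0.0947 0.0412] rack x,y mm [-30.6 -17.9] F [-0.2  0.3  0.3] open 0.0007
 turn to align deg (tool) [0.1  0.27 0.02]
 turn to align deg (tool) [ 3.0000e-02 -1.7973e+02 -1.6000e-01]
 shift cm (tool) [ 0.17 -0.08  0.98]
 toolx [ 0.994 -0.107  0.   ] toolz [ 0.107  0.994 -0.002] q [ 0.09  0.08  1.9  -0.    1.16  0.19]
```

```bash
python3 -m creep '[[[1,0.1,0,0.3,0,0,0],[1,0,0,0.3,0,0,0],[1,0,0,0.2,0,0,0],[1,0,0,0.2,0,0,0],[1,0,0,0.2,0,0,0],[1,0,0,0.2,0,0,0],[1,0,0,0.2,0,0,0],[1,0,0,0.1,0,0,0]]]'; python3 -c "
from h import *
rel((-29,-60,130))"
```

```text
t: 5.7
tool_pos: [0.5076, 0.1037, 0.0413]
orientation: [-1.588, 0.086, -0.082]
force: [-1.5, -4.1, 1.2]
opening: 0.0002
t 5.7 pos [0.5076 0.1037 0.0413] rack x,y mm [-30.6  -8.8] F [-1.5 -4.1  1.2] open 0.0002
 turn to align deg (tool) [ 1.08  0.27 -0.08]
 turn to align deg (tool) [-1.3000e-01 -1.7972e+02 -1.6900e+00]
 shift cm (tool) [ 0.12 -8.77 -5.29]
 toolx [ 0.994 -0.107 -0.001] toolz [ 0.107  0.994 -0.019] q [ 0.12  0.1   1.89 -0.02  1.17  0.23]
```

Touched the panel, d1 and d2 in order, with contact forces of 4–12 N and contact y in line with the estimate. Next I move to the far side of the ruler.

```bash
python3 -m creep '[[[1,0,0,-1.2,1,0,0],[1,1,0,-2,0,0,0],[1,2.5,0,-2,0,0,0],[1,3,0,-2,0,0,0],[1,3,0,-1.4,0,0,0],[1,2.8,0,-0.3,0,0,0],[1,0.8,0,0,0,0,0],[1,0,0,0,0,0,0]]]'
python3 - <<'E'
from h import *
from plant import optics
rel((90,-92,18))
c=optics.read_camera("top");np.savez("top1.npz",**c);f=c["frame"][:,:,::-1]
cv2.imwrite("pics/top1.png",cv2.resize(f[100:270,190:400],None,fx=3.5,fy=3.5,interpolation=cv2.INTER_CUBIC))
E
```

```text
t: 6.5
tool_pos: [0.6315, -0.001, 0.0406]
orientation: [-1.57, 0.084, -0.08]
force: [-0.7, -0.4, -0.0]
opening: 0.0005
t 6.5 pos [ 0.6315 -0.001   0.0406] rack x,y mm [104.2 -99. ] F [-0.7 -0.4 -0. ] open 0.0005
 turn to align deg (tool) [ 0.04  0.39 -0.14]
 turn to align deg (tool) [-2.2000e-01 -1.7961e+02 -7.0000e-02]
 shift cm (tool) [-1.41  2.27  0.71]
 toolx [ 0.994 -0.105 -0.002] toolz [ 0.105  0.995 -0.001] q [-0.08  0.37  1.56 -0.    1.21  0.02]
```

View pics/top1.png

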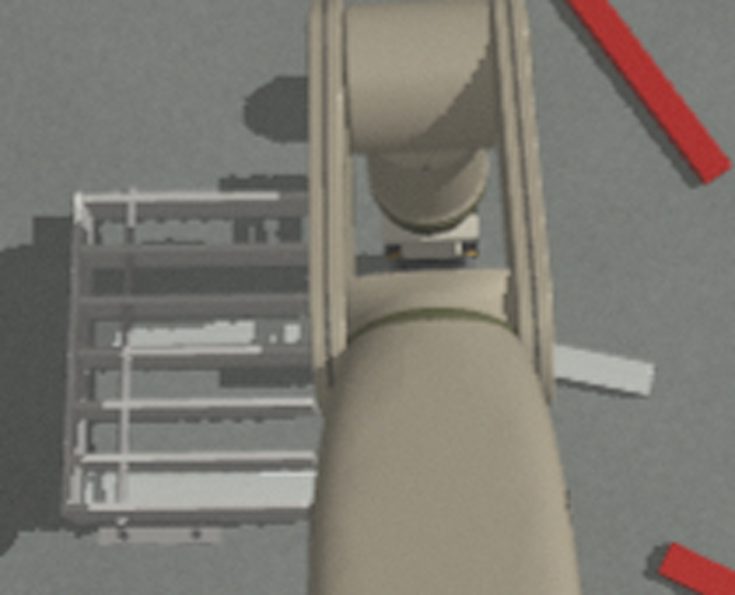

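The top camera is blocked by the arm at (430,300), so I'll check with the scene view. Pushing about 30 mm ahead of the ruler's centre should correct both rotation and offset together.

```bash
python3 -m creep '[[[1,-1.2,0,-2.5,0,0.3,0],[1,-1.2,0.5,-2.4,0,0,0],[1,0,1,0,0,0,0],[1,0,0.7,0,0,0,0],[1,0,0,0,0,0,0],[1,0,0,0,0,0,0],[1,-0.3,0,0,0,0,0],[1,-0.3,0,0,0,0,0]]]'
python3 - <<'E'
from h import *
from plant import optics
rel((45,-148,18))
c=optics.read_camera("scene");np.savez("s1.npz",**c);f=c["frame"][:,:,::-1]
cv2.imwrite("pics/s1.png",cv2.resize(f[140:280,230:410],None,fx=4,fy=4,interpolation=cv2.INTER_CUBIC))
E
```

```text
t: 7.35
tool_pos: [0.5905, -0.0402, 0.0171]
orientation: [-1.568, 0.086, -0.076]
force: [-0.6, 0.6, 0.0]
opening: 0.0005
t 7.35 pos [ 0.5905 -0.0402  0.0171] rack x,y mm [  67.8 -142.5] F [-0.6  0.6  0. ] open 0.0005
 turn to align deg (tool) [-0.04  0.5  -0.36]
 turn to align deg (tool) [-5.600e-01 -1.795e+02  6.000e-02]
 shift cm (tool) [-2.28 -0.07 -0.53]
 toolx [ 0.995 -0.103 -0.006] toolz [0.103 0.995 0.001] q [-0.15  0.31  1.68  0.    1.15 -0.05]
```

View pics/s1.png

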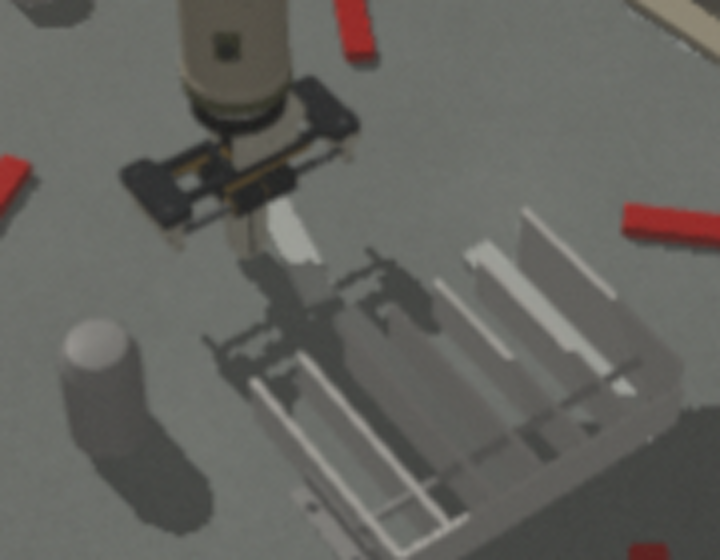

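The fingertips at (250,250) sit just beside the ruler's far edge (275,250). Now a gentle push.

```bash
python3 -m creep '[[[1,-0.3,0,-0.4,0,0.5,-0.3],[1,-0.3,0,0,0,0,0],[1,-0.3,0,0,0,0,0],[1,-0.3,0,0,0,0,0],[1,-0.3,0,0,0,0,0],[1,-0.3,0,0,0,0,0],[1,-0.3,0,0,0,0,0],[1,-0.3,0,0,0,0,0]]]'
python3 - <<'E'
from h import *
from plant import optics
rel((35,-146,18))
c=optics.read_camera("wrist");np.savez("w1.npz",**c);f=c["frame"][:,:,::-1]
cv2.imwrite("pics/w1.png",f)
E
```

```text
t: 8.2
tool_pos: [0.5661, -0.0418, 0.0189]
orientation: [-1.568, 0.085, -0.092]
force: [1.5, -0.1, 0.3]
opening: 0.0006
t 8.2 pos [ 0.5661 -0.0418  0.0189] rack x,y mm [  43.7 -146.8] F [ 1.5 -0.1  0.3] open 0.0006
 turn to align deg (tool) [-0.04 -0.05  0.24]
 turn to align deg (tool) [-3.7000e-01  1.7995e+02 -7.0000e-02]
 shift cm (tool) [-0.87  0.09  0.08]
 toolx [ 0.994 -0.112  0.004] toolz [0.112 0.994 0.001] q [-0.16  0.24  1.77  0.    1.13 -0.05]
```

View pics/w1.png

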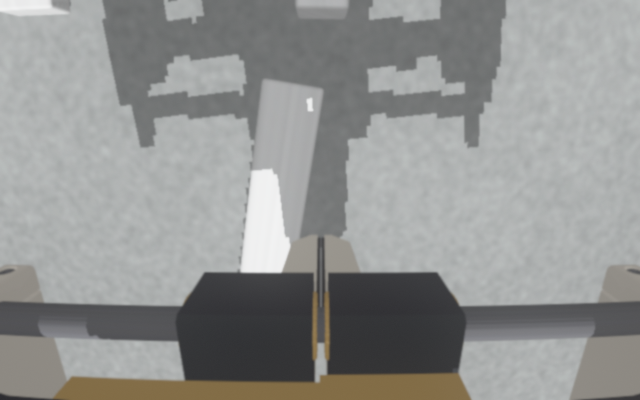

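The wrist view shows the ruler's front end at corners (262,80) and (323,92), with its left edge running down to (241,270). Stored B's end is at (297–348,12).

```bash
cat >> h.py <<'E'
def rk(c,uv,z):
    e=cast(c,uv,z)-G3; return np.round(np.c_[e@XR,e@YR]*1e3,1)
E
python3 - <<'E'
from h import *
c=load("w1.npz")
print("ruler",rk(c,[[262,80],[323,92],[241,270],[301,235]],.014).tolist())
print("B",rk(c,[[297,12],[348,12]],.02).tolist(),"A",rk(c,[[68,9]],.014).tolist())
E
```

```text
ruler [[18.4, -61.9], [45.7, -67.2], [3.1, -155.7], [34.7, -136.1]]
B [[34.9, -35.2], [55.9, -35.2]] A [[-66.4, -30.1]]
```

```bash
python3 -m creep '[[[1,-0.3,0,0,0,0,0],[1,-0.3,0,0,0,0,0],[1,-0.3,0,0,0,0,0],[1,-0.3,0,0,0,0,0],[1,-0.3,0,0,0,0,0],[1,-0.3,0,0,0,0,0],[1,0,0,0,0,0,0],[1,0,0,0,0,0,0]]]'
python3 - <<'E'
from h import *
from plant import optics
rel((25,-146,18))
c=optics.read_camera("wrist");np.savez("w2.npz",**c);f=c["frame"][:,:,::-1]
cv2.imwrite("pics/w2.png",f)
E
```

```text
t: 9.05
tool_pos: [0.5463, -0.0395, 0.0191]
orientation: [-1.568, 0.085, -0.092]
force: [1.6, 0.1, 0.7]
opening: 0.0004
t 9.05 pos [ 0.5463 -0.0395  0.0191] rack x,y mm [  23.8 -146.7] F [1.6 0.1 0.7] open 0.0004
 turn to align deg (tool) [-0.04 -0.04  0.25]
 turn to align deg (tool) [-3.9000e-01  1.7996e+02 -7.0000e-02]
 shift cm (tool) [0.12 0.11 0.07]
 toolx [ 0.994 -0.112  0.004] toolz [0.112 0.994 0.001] q [-0.17  0.19  1.82  0.    1.12 -0.05]
```

View pics/w2.png

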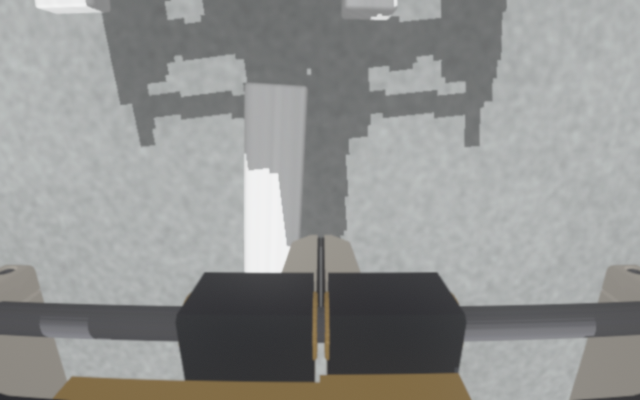

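Run:
```python
from h import *
c=load("w2.npz")
print("ruler",rk(c,[[245,84],[307,86],[245,270],[301,237]],.014).tolist())
print("B",rk(c,[[342,14],[397,14]],.02).tolist(),"A",rk(c,[[36,9],[108,9]],.014).tolist())
```

```text
ruler [[-9.2, -63.4], [18.6, -64.5], [-14.8, -155.7], [14.7, -137.2]]
B [[33.5, -35.9], [56.3, -35.7]] A [[-101.6, -29.1], [-67.9, -30.8]]
```

Now about 3° remains, with the centre near the line. A small corrective push near the front end comes next.

```bash
python3 -m creep '[[[1,1.2,0,0,0,0,0],[1,0.4,0,2.5,0,0,0],[1,0,0,2.5,0,0,0],[1,0,0.1,1.0,0,0,0],[1,0,0,0,0,0,0],[1,-0.3,0,0,0,0,0],[1,-0.3,0,0,0,0,0],[1,-0.3,0,0,0,0,0]]]'
python3 - <<'E'
from h import *
rel((20.5,-85,18))
E
```

```text
t: 9.9
tool_pos: [0.5574, 0.0186, 0.0159]
orientation: [-1.57, 0.091, -0.088]
force: [2.3, 1.0, 0.6]
opening: 0.0006
t 9.9 pos [0.5574 0.0186 0.0159] rack x,y mm [ 28.4 -87.8] F [2.3 1.  0.6] open 0.0006
 turn to align deg (tool) [ 0.05 -0.12 -0.11]
 turn to align deg (tool) [1.7000e-01 1.7988e+02 8.0000e-02]
 shift cm (tool) [-0.79 -0.21  0.28]
 toolx [ 0.994 -0.114 -0.002] toolz [ 0.114  0.994 -0.001] q [-0.06  0.23  1.79 -0.    1.12  0.06]
```

```bash
python3 -m creep '[[[1,-0.2,0,0,0,0,0],[1,-0.2,0,0,0,0,0],[1,-0.2,0,0,0,0,0],[1,-0.1,0,0,0,0,0],[1,0,0,0,0,0,0],[1,1,0,0,0,0,0],[1,1,0,0,0,0,0],[1,0,0,0,0,0,0]]]'; python3 -c "
from h import *
rel((-5,-310,60))"
# retreat: up and back behind the ruler
python3 -m creep '[[[1,0,-2,-2,0,0,0],[1,0,-3,-4,0,0,0],[1,-1,-1,-4.5,0,0,0],[1,-1,0,-4.5,0,0,0],[1,-1,0,-4,0,0,0],[1,-1,0,-3,0,0,0],[1,0,0,-1,0,0,0],[1,0,0,0,0,0,0]]]'
python3 - <<'E'
from h import *
from plant import optics
rel((-3,-300,18))
for n in("wrist","scene"):
    c=optics.read_camera(n);np.savez(n[0]+"3.npz",**c);f=c["frame"][:,:,::-1]
    if n=="wrist":cv2.imwrite("pics/w3.png",f)
E
```

```text
t: 10.7
tool_pos: [0.5713, 0.0153, 0.0165]
orientation: [-1.57, 0.091, -0.09]
force: [0.2, -0.4, -0.1]
opening: 0.0004
t 10.7 pos [0.5713 0.0153 0.0165] rack x,y mm [ 42.5 -89.5] F [ 0.2 -0.4 -0.1] open 0.0004
 turn to align deg (tool) [ 0.07 -0.23 -0.04]
 turn to align deg (tool) [6.0000e-02 1.7977e+02 1.0000e-01]
 shift cm (tool) [ -4.67  -4.32 -22.07]
 toolx [ 0.993 -0.115 -0.001] toolz [ 0.115  0.993 -0.001] q [-0.06  0.26  1.75 -0.    1.13  0.05]
t: 11.5
tool_pos: [0.5052, -0.2168, 0.0789]
orientation: [-1.572, 0.09, -0.087]
force: [0.3, -0.2, 0.1]
opening: 0.0003
t 11.5 pos [ 0.5052 -0.2168  0.0789] rack x,y mm [   2.7 -327.5] F [ 0.3 -0.2  0.1] open 0.0003
 turn to align deg (tool) [ 0.16 -0.04 -0.09]
 turn to align deg (tool) [1.4000e-01 1.7996e+02 2.5000e-01]
 shift cm (tool) [-0.56  6.08  2.77]
 toolx [ 0.994 -0.112 -0.002] toolz [ 0.112  0.994 -0.003] q [-0.5   0.12  1.78 -0.    1.24 -0.38]
```

View pics/w3.png

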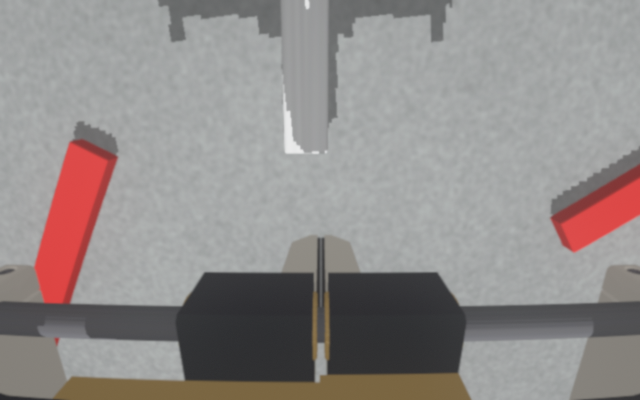

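The wrist view shows the ruler's rear end at (286–328,153), roughly square to the tool. Red look-alikes lie to the left (75,220) and the right (600,210).

Run:
```python
from h import *
c=load("w3.npz")
print("ruler",rk(c,[[286,153],[328,153],[282,5],[328,5]],.014).tolist())
print("red",rk(c,[[36,265],[117,157],[60,320],[553,217],[571,250]],.014).tolist())
g=load("s3.npz")["frame"][:,:,::-1]
cv2.imwrite("pics/s3.png",cv2.resize(g[140:280,230:410],None,fx=4,fy=4,interpolation=cv2.INTER_CUBIC))
```

```text
ruler [[-18.9, -284.9], [8.2, -284.9], [-19.0, -197.7], [7.8, -197.9]]
red [[-208.2, -366.9], [-130.8, -286.9], [-200.5, -414.5], [165.3, -329.0], [184.1, -354.3]]
```

View pics/s3.png

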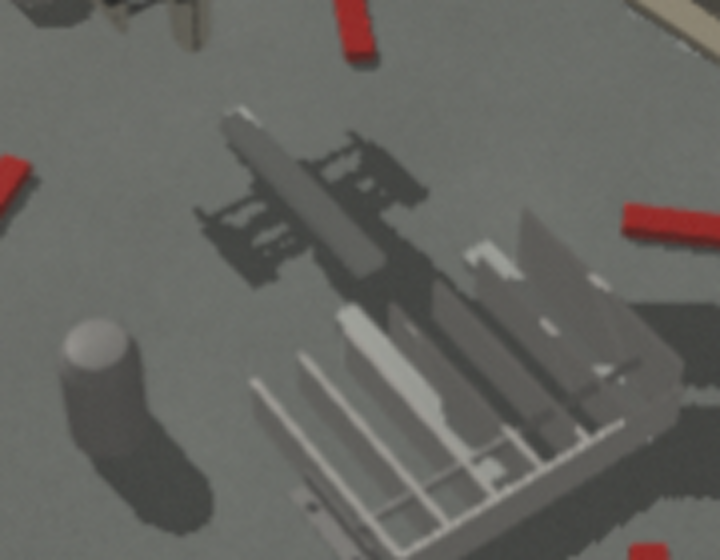

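```bash
python3 - <<'E'
from h import *
c=load("s3.npz");f=lambda a:np.array(a)/4+[230-.375,140-.375]
print("ruler rearL,rearR,frontR,frontL",rk(c,f([[248,110],[222,120],[362,274],[384,258]]),.014).tolist())
print("d2,d3,d5,d6 tips",rk(c,f([[436,283],[393,308],[302,357],[254,382]]),.045).tolist())
print("d5 ridge",rk(c,f([[446,522],[399,553]]),.045).tolist())
E
python3 - <<'E'
from h import *
c=load("top0.npz")
# depth check of gap 3 walls at wrist is skipped; print top-view gap centres relative to G3
f=lambda a:np.array(a)/4+[195-.375,145-.375]
print(rk(c,f([[340,340],[340,279],[340,220],[340,160],[340,100],[339,44]]),.045).tolist())
E
```

```text
ruler rearL,rearR,frontR,frontL [[-22.2, -274.9], [3.8, -277.6], [7.2, -58.5], [-18.1, -62.2]]
d2,d3,d5,d6 tips [[-20.2, 4.7], [23.5, 5.7], [110.5, 4.5], [154.5, 3.2]]
d5 ridge [[111.3, 189.4], [154.7, 190.7]]
[[-65.7, 0.3], [-21.7, 0.1], [21.4, -0.0], [65.9, -0.2], [111.0, -0.4], [153.7, 0.2]]
```

Both views put the ruler about 7 mm too far toward the robot but well aligned, so I'll nudge it back from the near side at mid-length.

```bash
python3 -m creep '[[[1,-2.5,0,3.5,0,0,0],[1,-2,0,4,0,0,0],[1,-0.8,1,4,0,0,0],[1,0,2,3,0,0,0],[1,0,2,0.5,0,0,0],[1,0,1.0,0,0,0,0],[1,0,0,0,0,0,0],[1,0,0,0,0,0,0]]]'; python3 -c "
from h import *
rel((-32,-178,18))"
```

```text
t: 12.4
tool_pos: [0.4695, -0.0447, 0.0159]
orientation: [-1.568, 0.08, -0.075]
force: [-0.3, -0.1, 0.1]
opening: 0.0004
t 12.4 pos [ 0.4695 -0.0447  0.0159] rack x,y mm [ -51.9 -160.5] F [-0.3 -0.1  0.1] open 0.0004
 turn to align deg (tool) [-0.05  0.75 -0.18]
 turn to align deg (tool) [-2.8000e-01 -1.7925e+02  8.0000e-02]
 shift cm (tool) [ 1.97 -0.22 -1.77]
 toolx [ 0.995 -0.099 -0.003] toolz [0.099 0.995 0.001] q [-0.2   0.01  2.03  0.    1.11 -0.11]
```

```bash
python3 -m creep '[[[1,0.8,0,-1.6,0,0.7,0],[1,0.8,0,0,0,0,0],[1,0,0,0,0,0,0],[1,0.3,0,0,0,0,0],[1,0.3,0,0,0,0,0],[1,0.3,0,0,0,0,0],[1,0,0,0,0,0,0],[1,0,0,0,0,0,0]]]'; python3 -c "
from h import *
rel((-21.5,-178,18))"
```

```text
t: 13.2
tool_pos: [0.4957, -0.0647, 0.0188]
orientation: [-1.568, 0.09, -0.088]
force: [-1.0, -0.4, 0.7]
opening: 0.0004
t 13.2 pos [ 0.4957 -0.0647  0.0188] rack x,y mm [ -23.7 -177.4] F [-1.  -0.4  0.7] open 0.0004
 turn to align deg (tool) [-0.05 -0.09 -0.06]
 turn to align deg (tool) [ 1.0000e-01  1.7991e+02 -8.0000e-02]
 shift cm (tool) [ 0.22  0.08 -0.06]
 toolx [ 0.994 -0.113 -0.001] toolz [0.113 0.994 0.001] q [-0.23  0.08  1.95  0.    1.11 -0.12]
```

```bash
cat >> h.py <<'E'
def cloud(c):
    v,u=np.nonzero(c["depth"]>0);d=c["depth"][v,u]
    p=cv2.undistortPoints(np.c_[u,v].astype(float).reshape(-1,1,2),c["intrinsics"],c["dist_coeffs"]).reshape(-1,2)
    X=(np.c_[p,np.ones(len(p))]*d[:,None]-c["t"])@c["R"]
    e=X-G3; return np.c_[e@XR,e@YR,e@[0,0,1]]*1e3,c["frame"][v,u].astype(int)
def bands(c,ys,z0,z1,x0,x1):
    P,C=cloud(c)
    for y in ys:
        k=(abs(P[:,1]-y)<4)&(P[:,2]>z0)&(P[:,2]<z1)&(P[:,0]>x0)&(P[:,0]<x1)&(C[:,0]-C[:,1]<40)
        if k.sum()>15: print(y,k.sum(),"x",np.round(np.percentile(P[k,0],[1,50,99]),1),"z",round(np.median(P[k,2]),1))
E
python3 - <<'E'
from h import *
from plant import optics
for n in("wrist","scene"):
    c=optics.read_camera(n);np.savez(n[0]+"4.npz",**c);print(n)
    bands(c,range(-280,-50,20),9,24,-40,60)
    print("uprights");bands(c,[15,30],30,50,-45,0);bands(c,[15,30],30,50,0,44)
E
```

```text
wrist
-180 582 x [-5.   5.8 16.1] z 15.6
-160 877 x [-11.6   1.8  15.9] z 15.7
-140 960 x [-11.6   2.   16. ] z 15.7
-120 1045 x [-11.7   1.9  15.9] z 15.7
-100 1174 x [-11.6   1.8  15.5] z 15.7
-80 1267 x [-11.6   2.   15.9] z 15.7
uprights
scene
-180 16 x [-11.4  -2.3  17.4] z 13.2
-120 16 x [-9.4  5.1 16.4] z 13.4
uprights
```

The depth bands are clean: the ruler is parallel to the gaps with its centre at x ≈ +2 mm, and the gap centre is within 0–1.6 mm. I'll move behind its rear end.

```bash
python3 -m creep '[[[1,-1.2,0,0,0,0,0],[1,-0.3,0,-4,0,0,0],[1,0,0,-4.5,0,0,0],[1,0,0,-4.5,0,0,0],[1,0,0,-0.5,0,0,0],[1,2,0,0,0,0,0],[1,2.1,0,0,0,0,0],[1,0,0,0,0,0,0]]]'; python3 -c "
from h import *
rel((1.5,-292,18))"
```

```text
t: 14.1
tool_pos: [0.5075, -0.205, 0.0197]
orientation: [-1.568, 0.085, -0.091]
force: [0.4, 0.1, 0.1]
opening: 0.0001
t 14.1 pos [ 0.5075 -0.205   0.0197] rack x,y mm [   3.7 -315.5] F [0.4 0.1 0.1] open 0.0001
 turn to align deg (tool) [-0.06 -0.03  0.2 ]
 turn to align deg (tool) [-3.1000e-01  1.7997e+02 -1.0000e-01]
 shift cm (tool) [-0.22  0.17  2.35]
 toolx [ 0.994 -0.112  0.003] toolz [0.112 0.994 0.001] q [-0.48  0.19  1.82  0.    1.12 -0.37]
```

```bash
python3 -m creep '[[[1,-0.2,0.3,1,0,0,0],[1,0,0,0.6,0,0,0],[1,0,0,0.4,0,0,0],[1,0,0,0.5,0,0,0],[1,0,0,0.5,0,0,0],[1,0,0,0.5,0,0,0],[1,0,0,0.5,0,0,0],[1,0,0,0.5,0,0,0]]]'
python3 - <<'E'
from h import *
from plant import optics
rel((1.5,-260,18))
for n in("wrist",):
    c=optics.read_camera(n);np.savez(n[0]+"5.npz",**c);print(n)
    bands(c,range(-280,0,20),9,24,-30,32)
    bands(c,[5,15,30],30,50,-45,0);bands(c,[5,15,30],30,50,0,44)
E
```

```text
t: 14.9
tool_pos: [0.5076, -0.1539, 0.0156]
orientation: [-1.568, 0.086, -0.087]
force: [0.2, -1.2, -0.6]
opening: 0.0002
t 14.9 pos [ 0.5076 -0.1539  0.0156] rack x,y mm [  -1.9 -264.7] F [ 0.2 -1.2 -0.6] open 0.0002
 turn to align deg (tool) [-0.09  0.07  0.03]
 turn to align deg (tool) [ 5.0000e-02 -1.7993e+02  1.3000e-01]
 shift cm (tool) [ 0.35 -0.24  0.47]
 toolx [ 0.994 -0.11   0.001] toolz [0.11  0.994 0.001] q [-0.39  0.16  1.87  0.    1.11 -0.28]
wrist
-260 194 x [-15.9  -1.5  13.3] z 19.4
-240 934 x [-12.9   0.9  14.7] z 15.7
-220 1026 x [-12.6   0.8  14.7] z 15.7
-200 1110 x [-12.7   0.9  14.6] z 15.7
-180 1249 x [-12.8   1.   14.6] z 15.7
-160 1339 x [-12.9   1.   14.4] z 15.7
```

```bash
python3 -m creep '[[[1,0.1,-0.1,0.5,0,0,0],[1,0.1,-0.1,0.5,0,0,0],[1,0.1,0,0.5,0,0,0],[1,0.1,0,0.5,0,0,0],[1,0.05,0,0.5,0,0,0],[1,0.05,0,0.5,0,0,0],[1,0.05,0,0.5,0,0,0],[1,0,0,0.2,0,0,0]]]'
python3 - <<'E'
from h import *
from plant import optics
rel((1,-220,18))
for n in("wrist","scene"):
    c=optics.read_camera(n);np.savez(n[0]+"6.npz",**c);print(n)
    bands(c,range(-240,0,20),9,24,-30,32)
c=load("s6.npz");g=c["frame"][:,:,::-1]
cv2.imwrite("pics/s6.png",cv2.resize(g[150:260,260:390],None,fx=6,fy=5.4,interpolation=cv2.INTER_CUBIC))
E
```

```text
t: 15.75
tool_pos: [0.518, -0.1139, 0.0177]
orientation: [-1.567, 0.086, -0.087]
force: [0.3, -2.3, -0.2]
opening: 0.0006
t 15.75 pos [ 0.518  -0.1139  0.0177] rack x,y mm [   4.  -223.8] F [ 0.3 -2.3 -0.2] open 0.0006
 turn to align deg (tool) [-0.11  0.08  0.01]
 turn to align deg (tool) [ 1.0000e-02 -1.7992e+02  1.7000e-01]
 shift cm (tool) [-0.3  -0.03  0.38]
 toolx [ 0.994 -0.11   0.   ] toolz [0.11  0.994 0.002] q [-0.31  0.16  1.87  0.    1.12 -0.21]
wrist
-220 76 x [2.9 4.4 6.4] z 18.5
-200 900 x [-7.2  6.4 19.9] z 15.7
-180 1009 x [-7.8  5.8 19.9] z 15.7
-160 1067 x [-7.9  5.7 19.3] z 15.7
-140 1212 x [-8.3  5.7 19.3] z 15.6
-120 1319 x [-8.5  5.2 19. ] z 15.8
scene
-100 16 x [-7.9  4.7 17.8] z 12.8
-80 19 x [-10.    6.6  19.4] z 12.9
-60 19 x [-9.9  4.4 19.4] z 12.8
-40 16 x [-9.6 -0.1 15.8] z 12.5
```

View pics/s6.png

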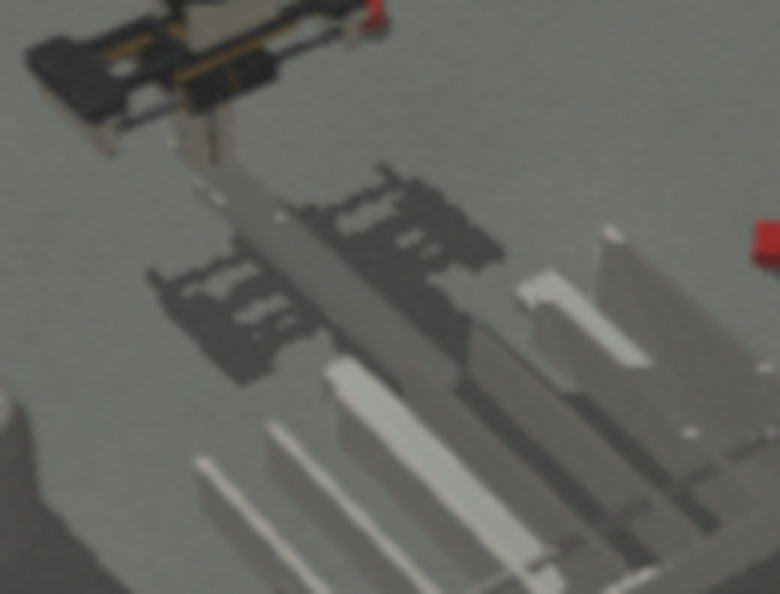

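Run:
```python
from h import *
c=load("s6.npz")
def W(x,y,z): return G3+XR*x/1e3+YR*y/1e3+np.array([0,0,z/1e3])
P=[W(-22,0,45),W(-19,0,0),W(22,0,45),W(19,0,0),W(-10,-20,14),W(18,-20,14),W(-110,0,75),W(-66,0,45)]
print(np.round((proj(c,P)-[260,150])*[6,5.4],0).tolist())
Pc,C=cloud(c)
for y in (20,60,100,140):
    k=(abs(Pc[:,1]-y)<10)&(Pc[:,2]>36)&(Pc[:,2]<52)
    h,e=np.histogram(Pc[k,0],np.arange(-80,180,4));print(y,[(int(a),int(b)) for a,b in zip(e,h) if b>1])
```

```text
[[469.0, 320.0], [461.0, 370.0], [403.0, 353.0], [406.0, 398.0], [427.0, 341.0], [386.0, 361.0], [600.0, 223.0], [533.0, 288.0]]
20 [(-72, 2), (-68, 3), (-64, 11), (-24, 6), (-20, 6), (-16, 2), (20, 8), (24, 7), (64, 7), (68, 9), (108, 6), (112, 9), (152, 6), (156, 10)]
60 [(-68, 7), (-64, 7), (-24, 6), (-20, 9), (20, 4), (24, 7), (64, 4), (68, 13), (72, 2), (108, 8), (112, 7), (152, 4), (156, 13)]
100 [(-68, 5), (-64, 9), (-24, 4), (-20, 9), (20, 6), (24, 7), (64, 6), (68, 8), (72, 3), (108, 7), (112, 8), (116, 2), (152, 7), (156, 11)]
140 [(-68, 3), (-64, 11), (-60, 3), (-24, 5), (-20, 12), (20, 6), (24, 8), (28, 3), (64, 4), (68, 7), (72, 4), (108, 5), (112, 12), (152, 6), (156, 8), (160, 3)]
```

Ruler nose is at the gap mouth about 2–3 mm off centre, inside the 5 mm slack. I'll continue with short pushes.

```bash
python3 -m creep '[[[1,-0.05,0,0.4,0,0,0],[1,-0.05,0,0.4,0,0,0],[1,-0.05,0,0.4,0,0,0],[1,-0.05,0,0.4,0,0,0],[1,0,0,0.4,0,0,0],[1,0,0,0.4,0,0,0],[1,0,0,0.4,0,0,0],[1,0,0,0.4,0,0,0]]]'
python3 - <<'E'
from h import *
from plant import optics
rel((2,-190,18))
for n in("wrist",):
    c=optics.read_camera(n);np.savez(n[0]+"7.npz",**c)
    bands(c,range(-240,40,20),9,24,-30,32)
E
```

```text
t: 16.65
tool_pos: [0.5194, -0.08, 0.0178]
orientation: [-1.567, 0.087, -0.088]
force: [0.1, -1.4, -1.4]
opening: 0.0007
t 16.65 pos [ 0.5194 -0.08    0.0178] rack x,y mm [   1.6 -190. ] F [ 0.1 -1.4 -1.4] open 0.0007
 turn to align deg (tool) [-0.1   0.03  0.01]
 turn to align deg (tool) [ 1.0000e-02 -1.7997e+02  1.5000e-01]
 shift cm (tool) [ 0.04 -0.02  0.  ]
 toolx [ 0.994 -0.111  0.   ] toolz [0.111 0.994 0.002] q [-0.25  0.15  1.88  0.    1.11 -0.14]
-180 940 x [-11.2   3.1  17.5] z 16.2
-160 928 x [-9.4  4.  17.9] z 15.7
-140 1017 x [-9.5  3.9 17.9] z 15.8
-120 1163 x [-9.6  3.9 17.9] z 15.7
-100 1235 x [-9.7  4.3 18.3] z 15.7
-80 1332 x [-9.4  4.2 17.8] z 15.7
```

```bash
python3 -m creep '[[[1,-0.03,0,0.5,0,0,0],[1,0,0,0.5,0,0,0],[1,-0.03,0,0.5,0,0,0],[1,0,0,0.5,0,0,0],[1,0,0,0.5,0,0,0],[1,0,0,0.5,0,0,0],[1,0,0,0.5,0,0,0],[1,0,0,0.5,0,0,0]]]'; python3 -m creep '[[[1,0,0,0.5,0,0,0],[1,0,0,0.5,0,0,0],[1,0,0,0.5,0,0,0],[1,0,0,0.5,0,0,0],[1,0,0,0.5,0,0,0],[1,0,0,0.5,0,0,0],[1,0,0,0.5,0,0,0],[1,0,0,0.5,0,0,0]]]';python3 - <<'E'
from h import *
from plant import optics
rel((2,-37,18))
for n in("wrist",):
    c=optics.read_camera(n);np.savez(n[0]+"8.npz",**c)
    bands(c,range(-140,40,20),9,24,-30,32)
E
```

```text
t: 17.5
tool_pos: [0.5235, -0.0364, 0.0178]
orientation: [-1.567, 0.087, -0.087]
force: [0.7, -0.1, -0.2]
opening: 0.0004
t: 18.3
tool_pos: [0.5282, 0.007, 0.0178]
orientation: [-1.567, 0.088, -0.087]
force: [0.5, -0.2, 0.0]
opening: 0.0007
t 18.3 pos [0.5282 0.007  0.0178] rack x,y mm [   0.6 -102.5] F [ 0.5 -0.2  0. ] open 0.0007
 turn to align deg (tool) [-0.11  0.03 -0.02]
 turn to align deg (tool) [-3.0000e-02 -1.7997e+02  1.8000e-01]
 shift cm (tool) [ 0.14 -0.01  6.55]
 toolx [ 0.994 -0.111 -0.   ] toolz [0.111 0.994 0.002] q [-0.09  0.15  1.87  0.    1.12  0.03]
-80 901 x [-10.6   3.1  16.8] z 15.7
-60 998 x [-10.6   3.5  17. ] z 15.7
-40 1060 x [-10.3   3.4  17.1] z 15.7
-20 1194 x [-10.3   3.3  17. ] z 15.7
0 1515 x [-20.5   3.3  24.1] z 15.7
```

```bash
python3 -m creep '[[[1,0,0,0.5,0,0,0],[1,0,0,0.5,0,0,0],[1,0,0,0.5,0,0,0],[1,0,0,0.5,0,0,0],[1,0,0,0.5,0,0,0],[1,0,0,0.5,0,0,0],[1,0,0,0.5,0,0,0],[1,0,0,0.5,0,0,0]]]'; python3 -m creep '[[[1,0,0,0.4,0,0,0],[1,0,0,0.4,0,0,0],[1,0,0,0.3,0,0,0],[1,0,0,0.2,0,0,0],[1,0,0,0.2,0,0,0],[1,0,0,0.2,0,0,0],[1,0,0,0.2,0,0,0],[1,0,0,0.1,0,0,0]]]';python3 -c "
from h import *
rel((2,-34,18))"
```

```text
t: 19.15
tool_pos: [0.5329, 0.0507, 0.0178]
orientation: [-1.567, 0.088, -0.087]
force: [1.0, -1.0, 0.1]
opening: 0.0007
t: 19.95
tool_pos: [0.5353, 0.0726, 0.0178]
orientation: [-1.567, 0.088, -0.087]
force: [-0.6, -1.6, -0.0]
opening: 0.0006
t 19.95 pos [0.5353 0.0726 0.0178] rack x,y mm [  0.4 -36.6] F [-0.6 -1.6 -0. ] open 0.0006
 turn to align deg (tool) [-0.12  0.04 -0.04]
 turn to align deg (tool) [-7.0000e-02 -1.7996e+02  1.9000e-01]
 shift cm (tool) [ 0.16 -0.02  0.26]
 toolx [ 0.994 -0.111 -0.001] toolz [0.111 0.994 0.002] q [0.04 0.18 1.84 0.   1.12 0.15]
```

```bash
python3 -m creep '[[[1,0,0,0.15,0,0,0],[1,0,0,0.15,0,0,0],[1,0,0,0.1,0,0,0],[1,0,0,0.1,0,0,0],[1,0,0,0.1,0,0,0],[1,0,0,0.1,0,0,0],[1,0,0,0.1,0,0,0],[1,0,0,0.1,0,0,0]]]';python3 -c "
from h import *
rel((2,-34,18))"
```

```text
t: 20.75
tool_pos: [0.5355, 0.074, 0.018]
orientation: [-1.58, 0.09, -0.086]
force: [-1.8, -5.4, 1.4]
opening: 0.0005
t 20.75 pos [0.5355 0.074  0.018 ] rack x,y mm [  0.4 -35.1] F [-1.8 -5.4  1.4] open 0.0005
 turn to align deg (tool) [ 0.62 -0.01 -0.14]
 turn to align deg (tool) [  0.21 179.99   0.97]
 shift cm (tool) [ 0.16 -0.01  0.11]
 toolx [ 0.994 -0.112 -0.002] toolz [ 0.112  0.994 -0.011] q [ 0.05  0.19  1.83 -0.01  1.12  0.17]
```

Force rose to 5.4 N at y = −35.1, against an expected −34.8 (the d2 touch at −8.8 minus 26). One firmer nudge, then retreat and check.

```bash
python3 -m creep '[[[1,0,0,0.2,-0.6,0,0],[1,0,0,0.2,0,0,0],[1,0,0,0.2,0,0,0],[1,0,0,0.2,0,0,0],[1,0,0,0.2,0,0,0],[1,0,0,0.2,0,0,0],[1,0,0,0.2,0,0,0],[1,0,0,0.2,0,0,0]]]';python3 -c "
from h import *
rel()"
python3 -m creep '[[[1,0,0,-0.6,0,0,0],[1,0,0,-1.5,0.6,0,0],[1,0,0,-3,0,0,0],[1,0,-2,-3,0,0,0],[1,0,-4,-3,0,0,0],[1,0,-4,-3,0,0,0],[1,0,-3,-2,0,0,0],[1,0,0,0,0,0,0]]]'
python3 - <<'E'
from h import *
from plant import optics
rel()
c=optics.read_camera("wrist");np.savez("w9.npz",**c)
print("loose");bands(c,range(-60,100,10),9,24,-19,22)
P,C=cloud(c)
for nm,a,b in(("loose",-17,20),("A",-106,-69),("B",30,58)):
    k=(P[:,0]>a)&(P[:,0]<b)&(P[:,2]>9)&(P[:,2]<26)&(P[:,1]>-120)&(P[:,1]<-5);print(nm,k.sum(),np.round(np.percentile(P[k],1,0),1) if k.sum() else "",np.round(np.percentile(P[k],99,0),1) if k.sum() else "")
s=optics.read_camera("scene");g=s["frame"][:,:,::-1]
A=cv2.resize(g[140:290,225:410],(555,450),interpolation=cv2.INTER_CUBIC)
w=cv2.resize(c["frame"][:,:,::-1],(240,150));v=np.zeros((450,800,3),np.uint8);v[:,:555]=A;v[:150,558:798]=w
t=optics.read_camera("top")["frame"][:,:,::-1];v[160:450,558:798]=cv2.resize(t[80:370,190:430],(240,290))
cv2.imwrite("pics/fin.png",v)
E
```

```text
t: 21.55
tool_pos: [0.5355, 0.0744, 0.0182]
orientation: [-1.616, 0.097, -0.083]
force: [-2.8, -11.7, 3.2]
opening: 0.0002
t 21.55 pos [0.5355 0.0744 0.0182] rack x,y mm [  0.4 -34.8] F [ -2.8 -11.7   3.2] open 0.0002
 turn to align deg (tool) [ 2.71 -0.14 -0.35]
 turn to align deg (tool) [  0.56 179.81   4.26]
 toolx [ 0.993 -0.114 -0.006] toolz [ 0.114  0.992 -0.047] q [ 0.07  0.2   1.82 -0.05  1.14  0.21]
t: 22.35
tool_pos: [0.5169, -0.0856, 0.158]
orientation: [-1.602, 0.095, -0.081]
force: [0.0, -0.2, 0.3]
opening: 0.0003
t 22.35 pos [ 0.5169 -0.0856  0.158 ] rack x,y mm [  -0.3 -195.9] F [ 0.  -0.2  0.3] open 0.0003
 turn to align deg (tool) [ 1.92 -0.   -0.41]
 turn to align deg (tool) [  0.64 179.97   3.02]
 toolx [ 0.994 -0.112 -0.007] toolz [ 0.111  0.993 -0.034] q [-0.24 -0.02  1.78 -0.03  1.39 -0.12]
loose
loose 0  
A 0  
B 0
```

View pics/fin.png

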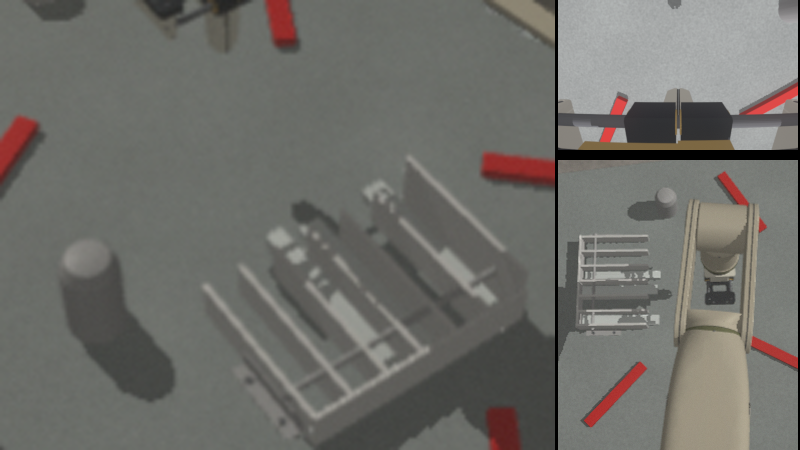

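The view shows the ruler in gap 3, in shadow at (300–400, 200–300), with A, B, the dredger and the red bars where they were. A last depth check follows, then I hand in.

Run:
```python
from h import *
from plant import optics,robot,readout
s0=load("scene0.npz");s=optics.read_camera("scene")
for nm,a,b,h in(("loose",-12,16,14),("A",-106,-72,14),("B",34,56,20)):
    for c in(s0,s):
        P,_=cloud(c);k=(P[:,0]>a)&(P[:,0]<b)&(abs(P[:,2]-h)<5)&(P[:,1]>-45)&(P[:,1]<190)
        print(nm,k.sum(),np.round(np.percentile(P[k,1],[2,98]),1) if k.sum()>5 else "",round(np.median(P[k,0]),1) if k.sum()>5 else "")
print(readout.read_state()["force"]);print(robot.close_job())
```

```text
loose 0  
loose 220 [-21.8 171.8] -2.8
A 237 [-25.  173.4] -93.7
A 243 [-24.2 172.9] -93.4
B 276 [-28.6 174.5] 44.4
B 278 [-28.4 174.3] 44.5
[ 0.34682739  0.75511416 -0.67472378]
the job is handed in; nothing more can be done
None
```

I slid the loose ruler into the third gap and pushed it home against the back of the rack, then handed the job in at about 22.5 s of robot time.

- **Counting:** with closed fingers I touched the tall end panel, then the first divider, then the second. The y contact force was about 12, 4 and 4 N in turn.
- **Alignment:** small closed-finger side pushes of 1–2 N squared the ruler with the gap. I overshot about 7 mm toward the robot and corrected it from the other side.
- **Insertion:** I pushed it end first at about 1–2 N until it stopped. A final nudge to about 12 N moved it only about 0.3 mm.

**Last checks:**
- **Depth of the ruler:** the finger stopped at −34.8 mm from the rack fronts. The second divider's touch predicted −34.8 mm for a ruler fully home.
- **Stored rulers:** in the scene camera's depth, both were where they started, to within about 1 mm.
- **Other items:** the dredger and the red bars in view looked unmoved. I did not check the cutter again, but the arm never went near it.
- **Robot:** it was clear of everything, with wrist force near zero.

**Checks that failed or disagreed:**
- The cameras disagreed with each other by about 2–4 mm sideways. The scene depth put the ruler's front end at −22 mm where −26 mm was expected, but it reads the stored rulers' ends up to several mm closer in than the first top view did. I relied on the contact reading instead.
- The last wrist-camera check returned nothing, because the rack was out of its view.

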